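# Free the viewer's lens arm and hold it up

### The job

The dish viewer's lens is about to be cleaned: first tidy the loose marker pen that lies beside the viewer into the viewer's open drawer and slide the drawer fully shut. Then pull the latch of the lens arm sideways, away from the ball, against its spring, swing the arm up off its ball and finish still holding it in the gripper, steady, with its cup at least 5 cm above the ball. Leave the other things on the bench where they are.

Things in the scene. Friction and masses are not known exactly. Their poses are not given: they have to be found in the camera images.
- pen: loose marker pen, white barrel with a blue cap, 132 mm long, 14 mm wide and 15 mm high, 14 g, lying about 35 cm left or right of the middle of the worktop, beside the viewer (another pen far off at the table's right edge is not meant). Origin: centre of its underside; its own y axis runs along its length.
- station: the dish viewer: fixed grey base plate 215 x 340 mm, 12 mm thick, with a white drawer housing (top at z = 66 mm) on its left half and the lens arm on its right half. Origin: on the worktop near the middle of the plate; z up, -x out of its front toward the robot, y to its left. All points of the viewer and the arm (when down) have these axes.
- drawer_in (a point): centre of the drawer's inner floor (z = 17 mm, moves with the drawer, which slides out along -x). Inside: 100 mm along x, 164 mm along y, walls 28 mm high (rim z = 45 mm), so the pen lies in it along y. The housing covers the rear: open by d, only the first d of the inner length, from 50 mm in front of this point backward, is uncovered.
- drawer_pull (a point): middle of the front edge of the small lip (70 mm wide, 8 mm high, sticking out 8 mm) on the outside of the drawer's front panel, at z = 57 mm; the panel is 188 mm wide, z = 14 to 64 mm, 12 mm thick, its outer face 62 mm in front of drawer_in. Pushing here along +x shuts the drawer.
- drawer (a joint): how far the drawer is open in m: 0 fully shut, 0.105 fully out; it starts 0.085 to 0.105 open, stays where it is left, and takes about 1.2 N plus slight damping to slide.
- ball (a point): centre of the steel ball stud (34 mm across, top at z = 91 mm, on a 16 mm neck) at the front right of the viewer's base; fixed.
- cup (a point): centre of the arm's coupler cup (aluminium, 56 mm across, top at z = 103 mm when down); coincides with the ball's centre when the arm is down, moves with the arm.
- hinge_mid (a point): middle of the lens arm's hinge at the rear of the viewer, z = 97 mm, fixed; the hinge axis is this point's y. With the arm down the cup lies 165 mm in front of it and 23 mm below it.
- lens_arm: the hinged arm with a 68 mm round lens midway and the cup at its front end, about 0.45 kg; origin on the hinge axis. It swings from level (down on the ball) up to a stop at 0.9 rad; 0.3 rad raises the cup by 5 cm. It falls back when let go. The latch's jaw, hooked under the ball, holds it down.
- latch_grip (a point): grip point on the latch's upright steel fin right of the cup: 10 mm thick (along y), 26 mm wide (along x), top 19 mm above this point, free from the cup's top (z = 103 mm) upward. Arm down: z = 131 mm, 41 mm to the right (-y) of the ball's centre. The latch rides on the arm, so the arm can be lifted by the fin, which swings with it about the hinge axis.
- latch (a joint): how far the latch is pulled out sideways (along -y of the viewer) in m: 0 engaged, 0.016 at its stop. The jaw is free of the ball from about 0.008; pull it 0.012 or more. The spring pushes back with 2.2 N at 0 and 5.7 N at the stop; it snaps back when let go.
- timer: bystander: flat white lab timer, 70 x 62 x 20 mm, on the other side of the viewer from the pen; origin at the centre of its underside.
- tape: bystander: roll of label tape, 60 mm across, 19 mm high, flat on the worktop just left of the viewer, between it and the beaker; origin at the centre of its underside.
- beaker: bystander: empty glass beaker, 74 mm across, 80 mm high, behind on the left; origin at the centre of its underside.
- tweezers: bystander: steel forceps, 120 x 15 x 6 mm, lying behind on the right; origin at the centre of its underside, length along its y.
Mind the look-alikes: they are no part of the job. Several things look just like the pen: the one meant starts farthest to the robot's left.

How it is judged:
By the outcome, as a careful person would: the job done as asked, in the order asked, and still so for the second after the job is handed in, while the arm keeps its last pose, push and grip.
It also fails if it takes over 72 s, if anything falls off the work surface, if the arm or the gripper's body presses on something with over 40 N, if the wrist force passes 120 N, or if a joint passes its speed limit or range.

### The arm

A 6-joint arm with a two-finger parallel gripper is mounted at the origin on a cart in front of the work surface, level with it; the furniture and walls round the work are solid. World frame = base frame: x ahead of the robot, y to its left, z up, the work surface at z = 0. Lengths are in m, angles in degrees, forces in N, time in s.
With the tool pointing down it reaches from about 0.4 to 0.825 m from the base axis. Payload 7 kg.
Tool frame: the origin (TCP) lies on the centre line of the jaws, within the pads' length; the fingertips stand 11 mm ahead of it and the grasp point (between the pads) lies 8 mm behind it; z points along the fingers, y is the line along which they close (so a half turn about z gives the same grasp; the last joint's range is limited). The gripper opens to 88 mm and grips with 3 to 60 N. Pads are 19 mm wide; open, the fingers measure 130 mm over their backs; the gripper's body (78 mm by 193 mm) begins 47 mm behind the grasp point.
Start: joints at [16.507, 20.546, 0.682, 0, -70.136, -16.507], TCP at [0.675, -0, 0.238] pointing down, gripper open.
Joint ranges: [-176.03, 176.03], [-82.01, 121.73], [-58.28, 71.71], [-173.87, 95.51], [-174.79, -0.11], [-173.66, 173.66]. Speed limits (degrees/s): [136.94, 136.94, 172.46, 180, 180, 180].

### API

Orientations are given as [roll, pitch, yaw] about the fixed x, y, z axes, in that order (R = Rz(yaw) Ry(pitch) Rx(roll)).
In Python, from plant import r, capture, camera_model, job gives the robot as it stands.
- The arm moves only by the tool drive_tool, never from a script. Its argument "increments" is a list that holds one entry, the list of rows, each a list of 5 numbers: the gripper's target within -1 to 1 (fully open at 1, half-way at 0, shut at -1), then the shift along the tool's x, y, z scaled (see below), then the turn about the tool's z scaled (see below). In form: [[[gripper, tx, ty, tz, roll], ...]]. A call has 1 to 5 rows; each row is the pose to reach, as a shift and turn from the pose commanded when the call began, along the tool's axes at that moment, turning the shorter way round; what a row does not reach only later rows make up. The controller multiplies each number of a shift by 120 mm and each number of a turn by 360 degrees. A row lasts 1/8 s, in which the tool goes at most 62.5 mm and 10.7 degrees, less where a joint would pass 70% of its speed; a pose out of reach is approached as far as the arm can. A call with a number of a shift or a turn outside -1 to 1 is refused whole. A call with a gripper value outside its range is refused whole. The fingers move at their own pace and stop on an object; "squeeze" is the grip in N (left out, the last holds). Time passes only in rows, so rows that repeat a pose let the fingers close. It gives the time, the measured TCP pose, the force, the opening and the grip force at its end, in the units of the state.
- r.get_state(): the state, without advancing time (a new reading comes with each control period).
- capture(name): name is "scene" or "side" or "wrist"; returns the picture (480x640x3 uint8, red, green, blue); there is no depth.
- camera_model(name): a dict with "camera_matrix" (3x3 intrinsics, pixels), "k1" (the pictures are not rectified: a ray, as slopes to the right and down, at radius r is drawn at 1 + k1 r^2 times it, then the intrinsics apply), "rvec" (rotation vector, rad) and "tvec" (3), from world to camera coordinates, as OpenCV has them. Camera axes: x right, y down, z forward; pixel columns grow to the right and rows downward; lengths in m; the calibration is good to about 2 mm. A picture is of the moment at which its call begins: read the wrist's pose just before it. camera_model takes no time and is no camera call; for the wrist camera it gives the pose at the moment of the call.
- job.close_job(): hands the job in; it is judged then, once.
The state is a dict: "time_s": time; "joints": joint angles; "qd": joint speeds; "joint_torque": joint torques, N m; "tcp_pos": TCP position; "eef_rot": TCP orientation; "contact_force": force on the tool from outside, world axes, zero at the start; "moment": the same for the moment, N m; "gripper_width": finger opening in m; "gripper_force": force on a finger pad.
Only numpy, scipy, OpenCV 4.12 (cv2) and the standard library are available. Lean on these libraries where they do the work, as an engineer would, in place of code of your own. Each camera call takes 0.05 s, during which the arm holds its last target. There are 200 camera calls.

## Working session

There is one attempt and no reset: what is moved stays moved. The work goes in short steps, Python scripts to look and compute and a tool call to move; the robot and the scene stay as the last step left them, time stands still between calls to the robot, and variables do not carry over. Pictures are saved under pics/ and viewed, at most 10 in all, crops included, and the job is handed in when it is done.

Besides the shell and the picture viewer there is one more tool, called after "Request:" as name(argument=value, ...), one argument or row to a line, values as JSON. drive_tool: Moves the arm, as the interface text tells. Its arguments: {"type":"object","properties":{"increments":{"type":"array"},"squeeze":{"type":"number"}},"required":["increments"]}

```bash
mkdir -p pics; ls; cat > h.py <<'E'
import numpy as np, cv2
from plant import r, capture, camera_model, job
from scipy.spatial.transform import Rotation as Ro
def save(n,f):
    m=camera_model(n); im=capture(n); cv2.imwrite('pics/'+f,im[:,:,::-1]); return im,m
def ray(m,u,v):
    K=np.array(m['camera_matrix']);k1=m['k1']
    d=np.array([(u-K[0,2])/K[0,0],(v-K[1,2])/K[1,1]]);s=d.copy()
    for _ in range(20): s=d/(1+k1*(s@s))
    R=Ro.from_rotvec(np.ravel(m['rvec'])).as_matrix();t=np.ravel(m['tvec'])
    return -R.T@t, R.T@np.array([s[0],s[1],1])
def onz(m,u,v,z):
    c,d=ray(m,u,v); return c+d*(z-c[2])/d[2]
def proj(m,p):
    R=Ro.from_rotvec(np.ravel(m['rvec'])).as_matrix();q=R@np.array(p)+np.ravel(m['tvec'])
    s=q[:2]/q[2]; s=s*(1+m['k1']*(s@s)); K=np.array(m['camera_matrix']); return K[:2,:2]@s+K[:2,2]
E
python3 - <<'E'
from h import *
for n in('scene','side'):
    im,m=save(n,n+'0.png'); print(n,m)
print(r.get_state())
E
```

```text
pics
scene {'camera_matrix': array([[465.2842658 ,   0.        , 315.55595884],
       [  0.        , 465.2842658 , 240.03103921],
       [  0.        ,   0.        ,   1.        ]]), 'k1': -0.12063352550605481, 'rvec': array([ 1.94941966, -1.07223544,  0.55268815]), 'tvec': array([-0.28748115,  0.33299735,  0.98882705])}
side {'camera_matrix': array([[476.64101613,   0.        , 316.98965374],
       [  0.        , 476.64101613, 239.54552073],
       [  0.        ,   0.        ,   1.        ]]), 'k1': -0.05544257150241193, 'rvec': array([ 0.45407452, -2.55615896,  1.39783415]), 'tvec': array([0.50820901, 0.17065404, 1.09851463])}
{'time_s': 0.1, 'joints': array([ 1.65067650e+01,  2.05876793e+01,  6.38077538e-01, -1.60502437e-02,
       -7.01359820e+01, -1.65073777e+01]), 'qd': array([-0.06310186,  0.01133494,  0.0933913 , -0.04637084, -0.03472574,
        0.02340554]), 'joint_torque': array([-1.42273191e-03, -5.84165347e+01,  2.93752134e+01,  7.01551259e+00,
        1.01412315e-02, -6.66964229e-05]), 'tcp_pos': array([ 6.74573950e-01, -3.91859063e-05,  2.36710557e-01]), 'eef_rot': array([ 1.79913656e+02, -9.85261433e-03, -9.00060702e+01]), 'contact_force': array([-0.83615419,  0.58711979,  0.29273851]), 'moment': array([0.01089737, 0.04509269, 0.03366008]), 'gripper_force': 0.0, 'gripper_width': 0.08758530568646546}
```

View pics/scene0.png

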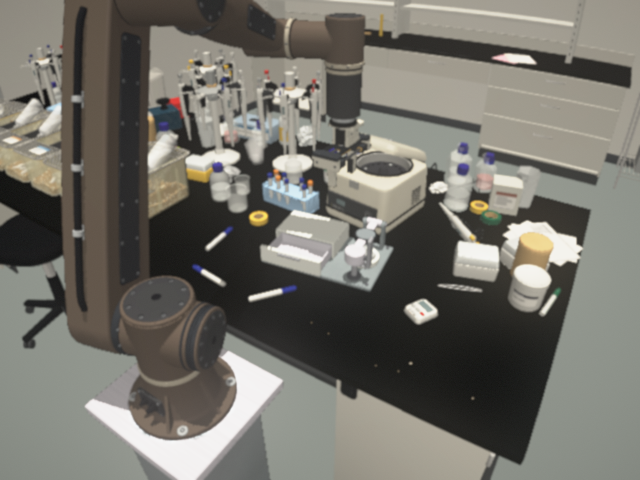

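View pics/side0.png

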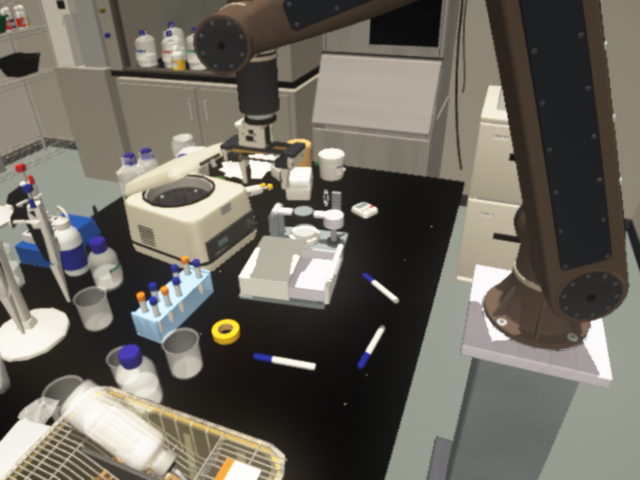

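The scene view shows three similar pens, at (219,238), (209,274) and (272,294). The viewer is near (330,250), with the lens arm at its right and the timer at (421,311). The side view shows the same pens at (284,362), (371,346) and (380,288).

```bash
python3 - <<'E'
from h import *
a=camera_model('scene');b=camera_model('side')
def pr(m,*px,z=.0075): print([onz(m,u,v,z).round(3)[:2].tolist() for u,v in px])
pr(a,(207,248),(231,228)); pr(a,(194,267),(225,284)); pr(a,(250,299),(296,288))
pr(b,(255,357),(315,366)); pr(b,(361,366),(382,327)); pr(b,(363,275),(398,301))
A=cv2.imread('pics/scene0.png')[200:300,245:405];B=cv2.imread('pics/side0.png')[185:310,230:360]
cv2.imwrite('pics/c0.png',np.hstack([cv2.resize(A,(480,300),interpolation=2),cv2.resize(B,(312,300),interpolation=2)]))
cv2.imwrite('pics/c1.png',np.vstack([cv2.resize(A,None,fx=4.8,fy=4.8,interpolation=2)]))
cv2.imwrite('pics/c2.png',np.vstack([cv2.resize(B,None,fx=4.8,fy=4.8,interpolation=2)]))
E
```

```text
[[0.426, 0.33], [0.552, 0.342]]
[[0.334, 0.295], [0.325, 0.165]]
[[0.313, 0.067], [0.416, -0.011]]
[[0.55, 0.348], [0.423, 0.329]]
[[0.335, 0.297], [0.323, 0.171]]
[[0.417, -0.001], [0.31, 0.071]]
```

View pics/c1.png

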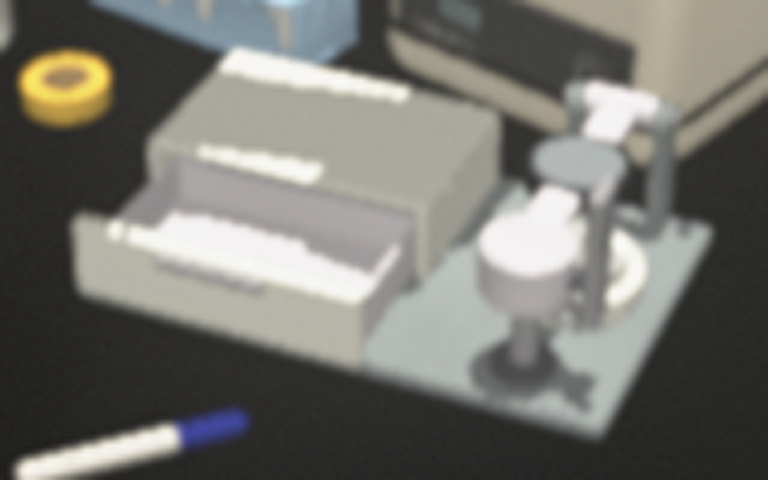

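View pics/c2.png

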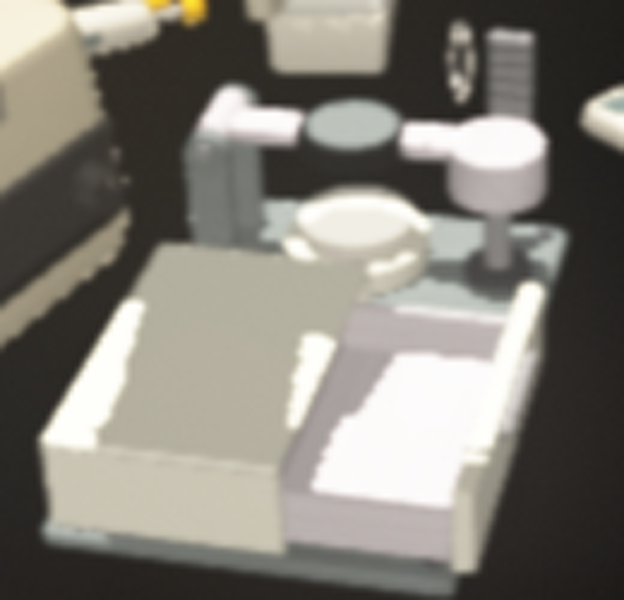

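```bash
python3 - <<'E'
from h import *
a=camera_model('scene');b=camera_model('side')
A=lambda u,v,z: onz(a,245+u/4.8,200+v/4.8,z).round(4)[:2].tolist()
B=lambda u,v,z: onz(b,230+u/4.8,185+v/4.8,z).round(4)[:2].tolist()
print('panelTL',A(75,217,.064),B(460,475,.064)); print('panelTR',A(368,303,.064),B(535,288,.064))
print('cup',A(527,243,.103),B(498,140,.103))
print('fin top',A(607,172,.150),B(511,33,.150))
print('plate RR',A(712,232,.012));print('plate RF',A(603,437,.012),B(568,232,.012));
print('hous RL',A(235,48,.066),B(43,440,.066));print('hous RR',A(500,118,.066),B(160,243,.066))
print('hous FR',A(427,213,.066),B(368,262,.066));print('hous FL',A(148,140,.066),B(285,468,.066))
print('lens',A(580,157,.105),B(350,123,.105))
print('tape',onz(a,259,217,.019),'tim',onz(a,421,309,.02))
E
```

```text
panelTL [0.4641, 0.1436] [0.4696, 0.1337]
panelTR [0.4849, -0.0509] [0.4874, -0.0351]
cup [0.535, -0.1243] [0.5373, -0.1179]
fin top [0.5581, -0.1595] [0.5437, -0.1596]
plate RR [0.7204, -0.16]
plate RF [0.5071, -0.1921] [0.5129, -0.1765]
hous RL [0.6749, 0.1734] [0.6735, 0.1779]
hous RR [0.6919, -0.0204] [0.7005, -0.0078]
hous FR [0.5766, -0.0351] [0.582, -0.0272]
hous FL [0.5531, 0.1551] [0.5507, 0.159]
lens [0.6252, -0.1103] [0.6235, -0.1061]
tape [0.6401664 0.2939409 0.019    ] tim [ 0.5033763 -0.3376246  0.02     ]
```

```bash
python3 - <<'E'
from h import *
im,m=save('wrist','w0.png'); print(m)
E
```

```text
{'camera_matrix': array([[387.47840952,   0.        , 315.47145905],
       [  0.        , 387.47840952, 244.75276681],
       [  0.        ,   0.        ,   1.        ]]), 'k1': -0.009689470995596345, 'rvec': array([-3.47068259e-04,  3.11141225e+00,  4.28978898e-01]), 'tvec': array([ 0.67488154, -0.03333566,  0.38955451])}
```

View pics/w0.png

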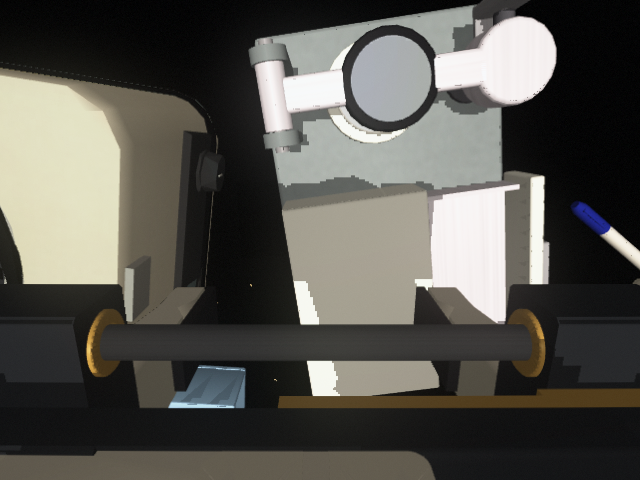

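Request:
drive_tool(
  increments=[
    [[1,-0.4,0.3,0,0],[1,-0.8,0.6,0,0],[1,-0.9,0.8,0,0],[1,-0.9,0.8,0,0]],
  ],
)

```text
time_s: 0.65
tcp_pos: [0.5776, 0.1091, 0.238]
eef_rot: [-180.0, 0.0, -89.9]
contact_force: [0.8, 0.1, 0.2]
gripper_width: 0.0877
gripper_force: 0.0
```

The wrist view looks straight down on the viewer. It shows the cup top at (515,60), the hinge rod running from (263,60) to (280,135), the drawer panel's top right edge at (508–545,174), and the lip at (548,265).

```bash
cat >> h.py <<'E'
W0={'camera_matrix':np.array([[387.478,0,315.471],[0,387.478,244.753],[0,0,1.]]),'k1':-0.009689,'rvec':np.array([-3.47068259e-04,3.11141225,4.28978898e-01]),'tvec':np.array([0.67488154,-0.03333566,0.38955451])}
E
python3 - <<'E'
from h import *
P=lambda u,v,z: onz(W0,u,v,z)[:2]
for n,q in dict(cup=(515,60,.103),lens=(390,78,.105),hr=(265,62,.105),hl=(281,132,.105),panR=(545,175,.064),panRi=(530,175,.064),hFR=(427,190,.066),hRR=(283,209,.066),hFL=(438,388,.066),hRL=(313,396,.066),plRR=(258,38,.012),plFR=(477,7,.012),lip=(549,245,.061),lip2=(549,283,.061)).items(): print(n,P(*q).round(4))
E
```

```text
cup [ 0.542  -0.1221]
lens [ 0.6252 -0.1104]
hr [ 0.7083 -0.1202]
hl [ 0.6988 -0.0757]
panR [ 0.487  -0.0426]
panRi [ 0.4994 -0.0426]
hFR [ 0.5835 -0.0305]
hRR [ 0.7019 -0.0147]
hFL [0.5581 0.1579]
hRL [0.6772 0.1666]
plRR [ 0.7248 -0.1551]
plFR [ 0.537  -0.1795]
lip [0.4721 0.0178]
lip2 [0.4663 0.053 ]
```

Request:
drive_tool(
  increments=[
    [[1,-0.4,0.3,0,0],[1,-0.8,0.6,0.1,0.03],[1,-0.95,0.75,0.2,0.06],[1,-0.95,0.75,0.4,0.09],[1,-0.95,0.75,0.4,0.12]],
  ],
)

```text
time_s: 1.27
tcp_pos: [0.4883, 0.2215, 0.1876]
eef_rot: [180.0, -0.2, -132.3]
contact_force: [-0.2, -0.1, 1.2]
gripper_width: 0.0879
gripper_force: 0.0
```

Request:
drive_tool(
  increments=[
    [[1,-0.3,0.28,0.2,0.03],[1,-0.6,0.55,0.5,0.06],[1,-0.715,0.65,0.73,0.09],[1,-0.715,0.65,0.73,0.113],[1,-0.715,0.65,0.73,0.113]],
  ],
)

```text
time_s: 1.9
tcp_pos: [0.4889, 0.3378, 0.1011]
eef_rot: [-179.9, -0.1, -172.6]
contact_force: [-0.3, 0.5, 1.0]
gripper_width: 0.0876
gripper_force: 0.0
```

Descend to z = 0.014 and grip.

Request:
drive_tool(
  increments=[
    [[1,0,0,0.4,0],[1,0,0,0.66,0],[1,0,0,0.725,0],[1,0,0,0.725,0],[-1,0,0,0.725,0]],
  ],
  squeeze=15,
)

```text
time_s: 2.52
tcp_pos: [0.4893, 0.3387, 0.0165]
eef_rot: [179.9, 0.1, -172.6]
contact_force: [0.6, 0.3, 0.3]
gripper_width: 0.0823
gripper_force: 0.0
```

Request:
drive_tool(
  increments=[
    [[-1,0,0,0,0],[-1,0,0,0,0],[-1,0,0,0,0],[-1,0,0,0,0],[-1,0,0,0,0]],
  ],
)

```text
time_s: 3.15
tcp_pos: [0.4884, 0.3379, 0.0149]
eef_rot: [-180.0, -0.0, -172.7]
contact_force: [-0.5, -0.2, -0.3]
gripper_width: 0.0331
gripper_force: 0.0
```

Request:
drive_tool(
  increments=[
    [[-1,0,0,0,0],[-1,0,0,0,0],[-1,0,0,0,0],[-1,0,0,0,0]],
  ],
)

```text
time_s: 3.65
tcp_pos: [0.4884, 0.3379, 0.0149]
eef_rot: [-180.0, -0.0, -172.7]
contact_force: [0.2, 0.4, -0.1]
gripper_width: 0.0138
gripper_force: 15.0
```

Request:
drive_tool(
  increments=[
    [[-1,0,0,-0.4,0],[-1,0,-0.1,-0.8,0],[-1,0,-0.5,-1,-0.03],[-1,0,-0.9,-1,-0.06],[-1,0,-1,-1,-0.09]],
  ],
)

```text
time_s: 4.28
tcp_pos: [0.5035, 0.2166, 0.1356]
eef_rot: [180.0, 0.0, -140.2]
contact_force: [-0.2, 0.1, -0.6]
gripper_width: 0.0127
gripper_force: 15.0
```

```bash
cat >> h.py <<'E'
def to(x,y,z,yaw=None):
    s=r.get_state(); yw=s['eef_rot'][2]; R=Ro.from_euler('xyz',s['eef_rot'],degrees=True).as_matrix()
    print(s['time_s'],s['tcp_pos'].round(4),s['eef_rot'].round(1),s['gripper_width'].round(4),'shift',(R.T@(np.array([x,y,z])-s['tcp_pos'])/.12).round(3), 'turn',None if yaw is None else round(-((yaw-yw+180)%360-180)/360,4))
E
python3 -c "
from h import *
to(.5245,.0575,.13,-81.7)"
```

```text
Traceback (most recent call last):
  File "h.py", line 20, in to
    print(s['time_s'],s['tcp_pos'].round(4),s['eef_rot'].round(1),s['gripper_width'].round(4),'shift',(R.T@(np.array([x,y,z])-s['tcp_pos'])/.12).round(3), 'turn',None if yaw is None else round(-((yaw-yw+180)%360-180)/360,4))
                                                                  ^^^^^^^^^^^^^^^^^^^^^^^^
AttributeError: 'float' object has no attribute 'round'
```

```bash
sed -i "s/s\['gripper_width'\].round(4)/s['gripper_width']/" h.py; python3 -c "
from h import *
to(.5245,.0575,.13,-81.7)"
```

```text
4.275 [0.5035 0.2166 0.1356] [ 180.     0.  -140.2] 0.012703028720000278 shift [ 0.714 -1.13   0.046] turn -0.1625
```

Request:
drive_tool(
  increments=[
    [[-1,0.25,-0.4,0,-0.03],[-1,0.5,-0.8,0,-0.06],[-1,0.63,-1,0,-0.09],[-1,0.63,-1,0,-0.12],[-1,0.63,-1,0,-0.147]],
  ],
)

```text
time_s: 4.9
tcp_pos: [0.5219, 0.0776, 0.1351]
eef_rot: [-180.0, 0.0, -87.2]
contact_force: [-1.5, -0.5, 0.6]
gripper_width: 0.0132
gripper_force: 15.0
```

```bash
python3 -c "
from h import *
to(.5245,.0575,.032,-81.7)
im,m=save('wrist','w1.png')
for z in (.066,):
  print(m)"
```

```text
4.9 [0.5219 0.0776 0.1351] [-180.     0.   -87.2] 0.013216844990724182 shift [ 0.168 -0.014  0.859] turn -0.0154
{'camera_matrix': array([[387.47840952,   0.        , 315.47145905],
       [  0.        , 387.47840952, 244.75276681],
       [  0.        ,   0.        ,   1.        ]]), 'k1': -0.009689470995596345, 'rvec': array([-0.07555811,  3.10548732,  0.42852805]), 'tvec': array([ 0.52555832, -0.05597413,  0.27658645])}
```

View pics/w1.png

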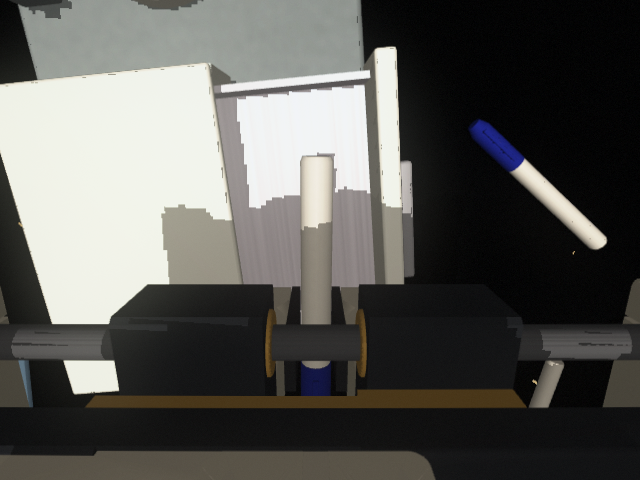

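The pen is held straight, its near end at (317,156). The drawer is open below it: the panel's top corner is at (396,48), the lip runs from (411,162) to (413,276), and the housing's front corner is at (211,65).

```bash
python3 - <<'E'
from h import *
m={**W0,'rvec':np.array([-0.07555811,3.10548732,0.42852805]),'tvec':np.array([0.52555832,-0.05597413,0.27658645])}
th=np.radians(8.3);ux=np.array([np.cos(th),np.sin(th)]);uy=np.array([-ux[1],ux[0]])
for n,q in dict(pen=(317,156,.132),panR=(396,48,.064),panF=(404,284,.064),panRi=(375,50,.064),lip1=(411,162,.061),lip2=(413,276,.061),hF=(211,65,.066),hF2=(240,270,.066),hRlow=(216,90,.045),wR=(372,73,.045)).items():
    p=onz(m,*q)[:2]; print(n,p.round(4),'st',(p@ux).round(4),(p@uy).round(4))
E
```

```text
pen [0.5249 0.0118] st 0.5211 -0.0641
panR [ 0.4868 -0.0409] st 0.4758 -0.1107
panF [0.4686 0.0876] st 0.4763 0.0191
panRi [ 0.4975 -0.0394] st 0.4866 -0.1108
lip1 [0.4719 0.016 ] st 0.4692 -0.0523
lip2 [0.4629 0.0833] st 0.4701 0.0156
hF [ 0.5812 -0.028 ] st 0.571 -0.1116
hF2 [0.5667 0.0828] st 0.5727 0.0001
hRlow [ 0.584 -0.018] st 0.5753 -0.1022
wR [ 0.4956 -0.0313] st 0.4859 -0.1025
```

Request:
drive_tool(
  increments=[
    [[-1,0.155,-0.018,0,-0.0154],[-1,0.155,-0.018,0.3,-0.0154],[-1,0.155,-0.018,0.6,-0.0154],[-1,0.155,-0.018,0.83,-0.0154],[-1,0.155,-0.018,0.85,-0.0154]],
  ],
)

```text
time_s: 5.58
tcp_pos: [0.5241, 0.0595, 0.0318]
eef_rot: [179.9, -0.1, -82.1]
contact_force: [0.3, -0.5, -1.3]
gripper_width: 0.0131
gripper_force: 15.0
```

Request:
drive_tool(
  increments=[
    [[-1,0,0,0,0],[-1,0,0,0,0],[-0.36,0,0,0,0],[-0.36,0,0,0,0],[-0.36,0,0,0,0]],
  ],
)

```text
time_s: 6.2
tcp_pos: [0.5249, 0.0598, 0.0332]
eef_rot: [-180.0, 0.0, -82.0]
contact_force: [1.1, -0.3, 0.4]
gripper_width: 0.0274
gripper_force: 0.0
```

Request:
drive_tool(
  increments=[
    [[-0.36,0,0,-0.2,0],[-0.36,0,0,-0.5,0],[-1,0,0,-0.95,0],[-1,0,0.4,-1,0],[-1,0,0.82,-1,0]],
  ],
)

```text
time_s: 6.82
tcp_pos: [0.4269, 0.046, 0.1536]
eef_rot: [-179.9, 0.0, -82.0]
contact_force: [-0.6, 0.4, 0.3]
gripper_width: 0.004
gripper_force: 0.0
```

```bash
python3 -c "
from h import *
to(.428,.0448,.058,-81.7)
im,m=save('wrist','w2.png'); print(m['rvec'],m['tvec'])
im,m=save('side','s1.png'); A=im[185:310,230:360,::-1]
w=cv2.imread('pics/w2.png')
cv2.imwrite('pics/v2.png',np.hstack([cv2.resize(w,(480,360)),cv2.resize(A,(320,360),interpolation=2)]))"
```

```text
6.825 [0.4269 0.046  0.1536] [-179.9    0.   -82. ] 0.00397692808711729 shift [ 0.012 -0.007  0.797] turn -0.0009
[-0.21649674  3.08779837  0.42717008] [0.42988335 0.00259113 0.31181806]
```

View pics/v2.png

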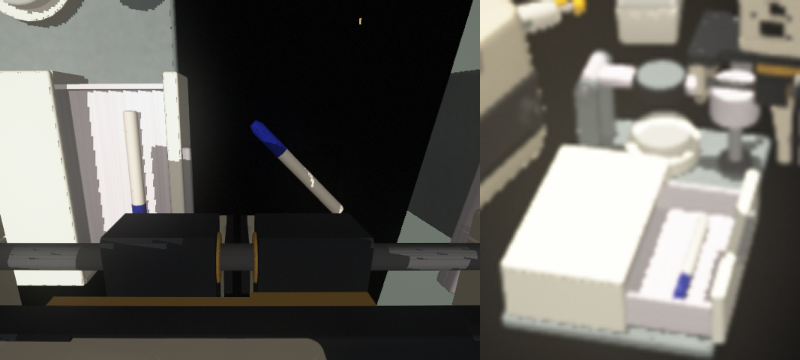

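The pen lies flat in the drawer. The gripper is now in front of the panel, so I descend and push.

Request:
drive_tool(
  increments=[
    [[-1,0,0,0.4,0],[-1,0,0,0.75,0],[-1,0,0,0.8,0],[-1,0,-0.1,0.8,0],[-1,0,-0.2,0.8,0]],
  ],
  squeeze=30,
)

```text
time_s: 7.55
tcp_pos: [0.4531, 0.0501, 0.0585]
eef_rot: [-179.9, 0.0, -82.0]
contact_force: [-2.3, 1.5, 1.7]
gripper_width: 0.0003
gripper_force: 0.8
```

Request:
drive_tool(
  increments=[
    [[-1,0,-0.1,0,0],[-1,0,-0.2,0,0],[-1,0,-0.3,0,0],[-1,0,-0.4,0,0],[-1,0,-0.45,0,0]],
  ],
)

```text
time_s: 8.18
tcp_pos: [0.5054, 0.057, 0.0568]
eef_rot: [180.0, -0.0, -82.0]
contact_force: [-1.5, -0.2, 0.6]
gripper_width: 0.0005
gripper_force: 0.7
```

Request:
drive_tool(
  increments=[
    [[-1,0,-0.05,0,0],[-1,0,-0.1,0,0],[-1,0,-0.14,0,0],[-1,0,-0.16,0,0],[-1,0,-0.17,0,0]],
  ],
)

```text
time_s: 8.8
tcp_pos: [0.5248, 0.0598, 0.0569]
eef_rot: [180.0, -0.0, -82.0]
contact_force: [-1.0, 0.4, -0.5]
gripper_width: 0.0007
gripper_force: 0.6
```

Request:
drive_tool(
  increments=[
    [[-1,0,-0.01,0,0],[-1,0,-0.02,0,0],[-1,0,-0.03,0,0],[-1,0,-0.03,0,0]],
  ],
)

```text
time_s: 9.3
tcp_pos: [0.5286, 0.0603, 0.057]
eef_rot: [-180.0, 0.0, -82.0]
contact_force: [-1.8, -0.1, -0.2]
gripper_width: 0.0007
gripper_force: 0.4
```

Request:
drive_tool(
  increments=[
    [[-1,0,-0.02,0,0],[-1,0,-0.04,0,0],[-1,0,-0.05,0,0],[-1,0,-0.05,0,0]],
  ],
)

```text
time_s: 9.8
tcp_pos: [0.5344, 0.0611, 0.057]
eef_rot: [180.0, -0.0, -82.0]
contact_force: [-1.8, -0.6, 0.2]
gripper_width: 0.0005
gripper_force: 0.8
```

Request:
drive_tool(
  increments=[
    [[-1,0,-0.02,0,0],[-1,0,-0.04,0,0],[-1,0,-0.06,0,0],[-1,0,-0.06,0,0]],
  ],
)

```text
time_s: 10.3
tcp_pos: [0.5347, 0.0602, 0.0559]
eef_rot: [179.3, -0.1, -82.1]
contact_force: [-24.2, 2.2, 17.1]
gripper_width: 0.0007
gripper_force: 11.9
```

The force rose to 24 N at the stop, so the drawer is shut. I back off, rise and look at the fin.

Request:
drive_tool(
  increments=[
    [[-1,0,0.15,0,0],[-1,0,0.3,0,0],[-1,0,0.3,-0.5,0],[-1,0,0.3,-1,0],[-1,0.4,0.3,-1,0]],
  ],
)

```text
time_s: 10.92
tcp_pos: [0.5166, 0.0118, 0.1828]
eef_rot: [-179.3, 0.1, -81.7]
contact_force: [0.3, -0.5, -0.4]
gripper_width: 0.0005
gripper_force: 0.0
```

Request:
drive_tool(
  increments=[
    [[0.3,0.3,-0.2,-0.3,0],[0.3,0.6,-0.4,-0.5,0],[0.3,0.85,-0.5,-0.5,0],[0.3,0.85,-0.5,-0.5,0],[0.3,0.85,-0.5,-0.5,0]],
  ],
)

```text
time_s: 11.55
tcp_pos: [0.5861, -0.0831, 0.2368]
eef_rot: [-180.0, 0.0, -82.0]
contact_force: [-0.3, 0.7, 0.5]
gripper_width: 0.0446
gripper_force: 0.0
```

```bash
python3 -c "
from h import *
to(.536,-.096,.23,-81.7)
im,m=save('wrist','w3.png'); print(repr(m['rvec']),repr(m['tvec']))"
```

```text
11.55 [ 0.5861 -0.0831  0.2368] [-180.    0.  -82.] 0.044625084214342435 shift [0.049 0.429 0.056] turn -0.0009
array([-0.21642   ,  3.08651472,  0.42577946]) array([0.56941188, 0.12459389, 0.43304393])
```

View pics/w3.png

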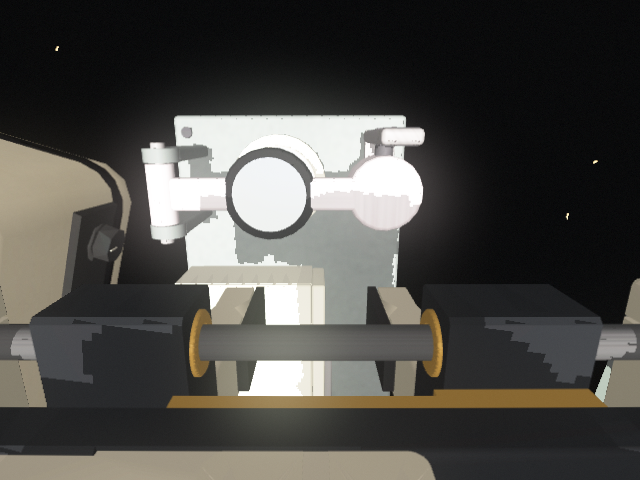

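The fin's top is at (383–424, 129–144), the cup at (387,192) and the hinge rod at (163,195). The drawer panel sits flush against the housing at about x = 325.

```bash
python3 - <<'E'
from h import *
m={**W0,'rvec':np.array([-0.21642,3.08651472,0.42577946]),'tvec':np.array([0.56941188,0.12459389,0.43304393])}
th=np.radians(8.3);ux=np.array([np.cos(th),np.sin(th)]);uy=np.array([-ux[1],ux[0]])
for n,q in dict(cup=(387,192,.103),f1=(388,136,.150),f2=(424,136,.150),ft=(404,129,.150),fb=(404,143,.150),hA=(156,147,.1),hB=(168,240,.1),hin=(162,194,.105),lens=(269,193,.105)).items():
    p=onz(m,*q)[:2]; print(n,p.round(4),'st',(p@ux).round(4),(p@uy).round(4))
c=onz(m,387,192,.103)[:2]; g=c-.041*uy; print('grip',g)
to(*g,.23,-171.7)
E
```

```text
cup [ 0.54   -0.1239] st 0.5165 -0.2006
f1 [ 0.5551 -0.1613] st 0.526 -0.2397
f2 [ 0.5344 -0.1642] st 0.505 -0.2397
ft [ 0.5466 -0.1664] st 0.5169 -0.2436
fb [ 0.5451 -0.1587] st 0.5165 -0.2358
hA [ 0.7082 -0.1322] st 0.6817 -0.233
hB [ 0.6971 -0.0646] st 0.6804 -0.1645
hin [ 0.7009 -0.1001] st 0.6791 -0.2002
lens [ 0.6245 -0.1115] st 0.6018 -0.2005
grip [ 0.5459649  -0.16446601]
11.6 [ 0.586  -0.0827  0.2369] [-180.    0.  -82.] 0.048805832370197026 shift [0.628 0.425 0.057] turn 0.2493
```

Request:
drive_tool(
  increments=[
    [[-0.3,0.2,0.15,0,0.028],[-0.3,0.4,0.3,0,0.056],[-0.3,0.628,0.42,0,0.084],[-0.3,0.628,0.42,0,0.112],[-0.3,0.628,0.42,0,0.14]],
  ],
)

```text
time_s: 12.22
tcp_pos: [0.5465, -0.1643, 0.2373]
eef_rot: [-180.0, 0.0, -132.7]
contact_force: [-0.1, -0.4, -0.3]
gripper_width: 0.0308
gripper_force: 0.0
```

Request:
drive_tool(
  increments=[
    [[-0.3,0,0,0,0.028],[-0.3,0,0,0,0.056],[-0.3,0,0,0,0.084],[-0.3,0,0,0,0.109],[-0.3,0,0,0,0.109]],
  ],
)

```text
time_s: 12.85
tcp_pos: [0.5467, -0.1639, 0.2372]
eef_rot: [-180.0, 0.0, -171.5]
contact_force: [0.0, -0.9, 0.4]
gripper_width: 0.0305
gripper_force: 0.0
```

```bash
python3 -c "
from h import *
to(.5459,-.1634,.123,-171.7)
print(r.get_state()['joints'].round(0))"
```

```text
12.85 [ 0.5467 -0.1639  0.2372] [-180.     0.  -171.5] 0.03046097589518578 shift [0.006 0.005 0.952] turn 0.0006
[  3.  11. -13.  -0. -66. -84.]
```

Request:
drive_tool(
  increments=[
    [[-0.3,0.006,0.005,0.3,0],[-0.3,0.006,0.005,0.6,0],[-0.3,0.006,0.005,0.85,0],[-0.3,0.006,0.005,0.95,0],[-0.3,0.006,0.005,0.95,0]],
  ],
)

```text
time_s: 13.48
tcp_pos: [0.5459, -0.164, 0.1228]
eef_rot: [-180.0, -0.1, -171.5]
contact_force: [-0.2, -0.1, 0.6]
gripper_width: 0.0307
gripper_force: 0.0
```

Request:
drive_tool(
  increments=[
    [[-1,0,0,0,0],[-1,0,0,0,0],[-1,0,0,0,0],[-1,0,0,0,0],[-1,0,0,0,0]],
  ],
  squeeze=45,
)

```text
time_s: 14.1
tcp_pos: [0.5466, -0.1641, 0.1239]
eef_rot: [-180.0, 0.1, -171.6]
contact_force: [0.4, 3.1, 6.5]
gripper_width: 0.0098
gripper_force: 45.0
```

Request:
drive_tool(
  increments=[
    [[-1,0,-0.03,0,0],[-1,0,-0.06,0,0],[-1,0,-0.09,0,0],[-1,0,-0.12,0,0],[-1,0,-0.12,0,0]],
  ],
)

```text
time_s: 14.72
tcp_pos: [0.5486, -0.1781, 0.1239]
eef_rot: [180.0, 0.1, -171.6]
contact_force: [-1.8, 5.5, 7.5]
gripper_width: 0.01
gripper_force: 45.0
```

```bash
python3 -c "
from h import *
s=r.get_state();print(s['contact_force'],s['gripper_width'],s['tcp_pos'])
a=.165;b=.034
for t in (.1,.2,.3,.4,.45):
  print(t,((-a*np.cos(t)+b*np.sin(t)+a)/.12).round(3),((a*np.sin(t)+b*np.cos(t)-b)/.12).round(3))"
```

```text
[-1.77262767  5.45924214  7.46977918] 0.010040063426328577 [ 0.54860457 -0.17807006  0.12389094]
0.1 0.035 0.136
0.2 0.084 0.268
0.3 0.145 0.394
0.4 0.219 0.513
0.45 0.26 0.57
```

Request:
drive_tool(
  increments=[
    [[-1,-0.013,0,-0.06,0],[-1,-0.035,0,-0.136,0],[-1,-0.058,0,-0.2,0],[-1,-0.084,0,-0.268,0],[-1,-0.084,0,-0.268,0]],
  ],
)

```text
time_s: 15.35
tcp_pos: [0.5556, -0.1759, 0.1533]
eef_rot: [179.8, -0.3, -171.7]
contact_force: [-3.1, 4.5, -5.6]
gripper_width: 0.01
gripper_force: 45.0
```

Request:
drive_tool(
  increments=[
    [[-1,-0.03,0,-0.06,0],[-1,-0.061,0,-0.126,0],[-1,-0.1,0,-0.19,0],[-1,-0.135,0,-0.25,0],[-1,-0.155,0,-0.28,0]],
  ],
)

```text
time_s: 15.98
tcp_pos: [0.5724, -0.1734, 0.1861]
eef_rot: [179.8, -0.5, -171.7]
contact_force: [-6.0, 4.6, -6.0]
gripper_width: 0.0098
gripper_force: 45.0
```

Request:
drive_tool(
  increments=[
    [[-1,0,0,0,0],[-1,0,0,0,0],[-1,0,0,0,0],[-1,0,0,0,0]],
  ],
)

```text
time_s: 16.48
tcp_pos: [0.5725, -0.1735, 0.1861]
eef_rot: [179.8, -0.5, -171.7]
contact_force: [-6.1, 5.6, -4.3]
gripper_width: 0.0103
gripper_force: 45.0
```

```bash
python3 -c "
from h import *
im,m=save('side','s4.png'); im2,m=save('scene','sc4.png')
f=lambda A:cv2.resize(A[:,:,::-1],(400,400),interpolation=2)
cv2.imwrite('pics/v4.png',np.hstack([f(im[165:305,220:360]),f(im2[170:310,245:385+20])]))"
```

```text
(no output)
```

View pics/v4.png

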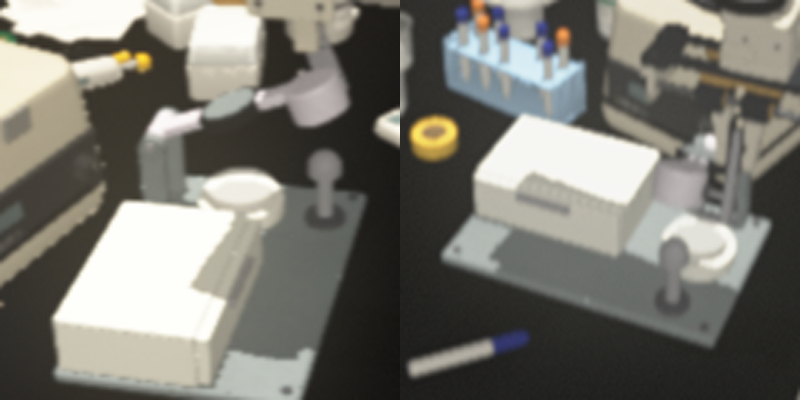

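The arm is up off the ball and the drawer is shut. I raise it slightly more for margin.

Request:
drive_tool(
  increments=[
    [[-1,-0.03,0,-0.04,0],[-1,-0.06,0,-0.08,0],[-1,-0.08,0,-0.105,0],[-1,-0.08,0,-0.105,0],[-1,-0.08,0,-0.105,0]],
  ],
)

```text
time_s: 17.2
tcp_pos: [0.5818, -0.1721, 0.1987]
eef_rot: [179.8, -0.5, -171.7]
contact_force: [-7.7, 5.0, -2.3]
gripper_width: 0.0098
gripper_force: 45.0
```

Request:
drive_tool(
  increments=[
    [[-1,0,0,0,0],[-1,0,0,0,0],[-1,0,0,0,0],[-1,0,0,0,0],[-1,0,0,0,0]],
  ],
)

```text
time_s: 17.82
tcp_pos: [0.5818, -0.1721, 0.1987]
eef_rot: [179.8, -0.5, -171.7]
contact_force: [-7.9, 4.4, -2.9]
gripper_width: 0.0097
gripper_force: 45.0
```

```bash
python3 -c "
from h import *
s=r.get_state();print(s['tcp_pos'],s['gripper_width'],s['gripper_force'],s['contact_force'],abs(s['qd']).max())
print(job.close_job())"
```

```text
[ 0.58181359 -0.17209954  0.19871613] 0.009711656416312931 45.00234603881836 [-7.88282334  4.41161937 -2.92200828] 0.10322285872596722
the job is handed in; nothing more can be done
None
```

The job is handed in at about 18 s: the pen is in the fully shut drawer, the latch was pulled out, and the gripper is holding the lens arm steady with the cup about 8 cm above the ball (worked out from the gripper's position).

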